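# Load a sample tin into the balance through its draught flaps

## Task

Take the flat round metal sample tin from the enamel tray and set it down gently, right way up, on the steel loading plate in front of the balance's sprung flaps. From there push it in through the flaps and along the tunnel until it is fully home: the end-stop plate hidden inside under the hood has to be felt for and pressed right in to its hard end, about 4 mm, then leave straight upwards through the slot in the tunnel's roof so that both flaps swing fully shut behind it (pulled back, your fingers would be pinched by the flaps). The balance is delicate: never press the tin on it or its stop with more than about 20 N, never lean hard on the balance yourself, and leave the other things where they stand.

Things in the scene. Friction and masses are not known exactly. Their poses are not given: they have to be found in the camera images.
- tin: Flat round closed aluminium tin, 56 mm in diameter and 34 mm high, a shallow groove round it under the lid, 0.13 to 0.25 kg. Loose in the tray, in one row along the tray's x axis with the crucible and the weighing bottle, in any of the three places (85 mm apart, give or take 12 mm). Origin: centre of its underside, z up.
- tray: White enamel tray with dark rim, 300 x 170 mm, rim 14 mm high, floor 5 mm above the table; fixed. Origin: centre of its underside, x along its long side.
- balance: Balance with loading plate, flaps and draught tunnel, fixed; it stands differently each time. Origin: on the table under the middle of the shut flaps; x points along the way in, z up. Steel base plate 106 mm wide, top at z = 6 mm, from x = -125 to 145. White housing 190 mm wide, 80 mm high from x = 142 to 293. The two upright flaps at x = 0, pivoted at y = 40 and -40, reach from z = 17 to 43.
- loading_plate (a point): Middle of the open loading plate, on its top (x = -82, y = 0, z = 6 mm in the balance's frame): where to set the tin down. Nothing stands on it except, from x = -50 to -6 mm, two 30 mm high guides that funnel in from 93 to 63 mm apart towards the flaps. Axes as the balance's.
- tunnel (a point): Point on the floor of the tunnel (x = 70, y = 0, z = 6 mm in the balance's frame). Tunnel x = 0 to 145: rails 63 mm apart; clear roof, underside z = 46, top 54 mm, with a slot 50 mm wide (too narrow for the tin) along its middle, open at the loading end: shut fingers hanging in it can push the tin from behind at half its height, and leave straight upwards (pulled back, the flaps pinch them). An opaque hood covers the slot from x = 89 on, top z = 55.
- stop_plate (a joint): Upright end-stop plate across the tunnel, 50 mm wide, 2 to 28 mm above the floor, hidden under the hood. Its face is set anywhere from x = 97 to 125 mm in the balance's frame, not measured: it must be felt. Value: how far the tin has pushed it in, 0 untouched to 0.004 m on its hard end; about 3 N moves it and it stays where pushed. The tin is 28 mm in radius.
- flap_left (a joint): Flap on the +y side, grey, 38 mm wide, 3 mm thick, upright hinge. 0 shut; grows to 1.6 rad as it swings inward (balance's +x) only; a light spring (0.8 N at its edge when shut, 2 N wide open) shuts it. Both flaps clear the tin once its centre is 58 mm past the balance's origin. Pushing the tin through takes about 1 to 6 N with sliding friction.
- flap_right (a joint): Flap on the -y side, the mirror image of flap_left; same joint values.
- weighing_bottle: Bystander: amber glass jar with black cap, 42 mm in diameter, 62 mm high, loose in the tray. Origin: centre of its underside.
- crucible: Bystander: open white porcelain cup, 48 mm wide at the rim, 40 mm high, loose in the tray. Origin: centre of its underside.
- lamp: Bystander: unlit glass spirit lamp, 72 mm wide, 76 mm high, loose on the table. Origin: centre of its underside.
- mortar: Bystander: white porcelain bowl, 84 mm wide, 50 mm high, loose on the table. Origin: centre of its underside.
- spatula: Bystander: flat metal spatula, 170 mm long, loose on the table.
- reagent: Bystander: amber glass bottle, 60 mm wide, 130 mm high, loose on the table. Origin: centre of its underside.
Mind the look-alikes: they are no part of the job. What is shaped like the tin but turquoise or yellow is not meant.

How it is judged:
On the way, in this order (a step that is already met when the one before it is completed fails the run):
1. the tin stands upright on the loading plate in front of the flaps, both flaps shut (z of tin in the frame of balance between 0.003 and 0.01 m and angle between tin's own z axis and vertical below 0.1 rad and x of tin in the frame of balance between -0.125 and -0.028 m and y of tin in the frame of balance between -0.035 and 0.035 m and value of joint each of flap_left, flap_right below 0.1 rad), for 0.2 s.
2. the tin, upright on the plate, is between the flaps and holds both open (z of tin in the frame of balance between 0.003 and 0.01 m and angle between tin's own z axis and vertical below 0.1 rad and x of tin in the frame of balance between 0 and 0.05 m and value of joint each of flap_left, flap_right above 0.4 rad), for 0.02 s.
3. the tin, upright in the tunnel, has pushed the stop plate in by more than 2.5 mm (z of tin in the frame of balance between 0.003 and 0.01 m and angle between tin's own z axis and vertical below 0.1 rad and x of tin in the frame of balance above 0.058 m and value of joint stop_plate above 0.0025 m), for 0.06 s.
At the end, for the whole second after the job is handed in: The tin stands upright at rest on the tunnel floor, 58 to 105 mm past the flaps and within 6 mm of the middle, the stop plate is pushed in by more than 2.5 mm of its 4 mm, and both flaps are shut to within 0.06 rad (all of step 3 and x of tin in the frame of balance below 0.105 m and y of tin in the frame of balance between -0.006 and 0.006 m and value of joint each of flap_left, flap_right below 0.06 rad and linear speed of tin below 0.01 m/s); the robot touches nothing.
It fails at once if the tin, among the flaps or in the tunnel, is pressed on the balance or its stop with more than 25 N (x of tin in the frame of balance above -0.02 m and contact force between tin and balance above 25 N).
It fails at once if the tin is banged down on the loading plate (more than 60 N) (contact force between tin and balance above 60 N).
It fails at once if the robot leans on the balance or its flaps with more than 25 N (contact force between any of the fingers, the arm and balance above 25 N).
It fails at once if another thing is moved more than 30 mm (distance of any of weighing_bottle, crucible, lamp, mortar, spatula, reagent from where it was at the start of the episode above 0.03 m).
It fails at once if the tin is tipped over (angle between tin's own z axis and vertical above 0.8 rad).
It also fails if it takes over 61 s, if anything falls off the work surface, if the arm or the gripper's body presses on something with over 40 N, if the wrist force passes 120 N, or if a joint passes its speed limit or range.

## Robot

A 7-joint arm with a two-finger parallel gripper is mounted at the origin on the work surface. World frame = base frame: x ahead of the robot, y to its left, z up, the work surface at z = 0. Lengths are in m, angles in rad, forces in N, time in s.
With the tool pointing down it reaches from about 0.425 to 0.925 m from the base axis. Payload 6.8 kg.
Tool frame: the origin (TCP) lies on the front face of the gripper's body, between the roots of the fingers; the fingertips stand 73 mm ahead of it and the grasp point (between the pads) lies 54 mm ahead of it; z points along the fingers, x is the direction in which the jaws open and shut, and the axes are right-handed (so a half turn about z gives the same grasp; the last joint's range is limited). The gripper opens to 85 mm and grips with 20 to 120 N. Pads are 22 mm wide; open, the fingers measure 114 mm over their backs; the gripper's body (76 mm by 85 mm) begins 54 mm behind the grasp point. The pads swing forward as they close: fully open they stand 13 mm farther back than shut.
Start: joints at [-1.235, 0.477, 0.022, 1.555, -0.011, 1.109, -0.083], TCP at [0.29, 0.61, 0.304] pointing down, gripper open.
Joint ranges: [-2.96, 2.96], [-0.34, 2.1], [-1.41, 1.46], [0.24, 2.44], [-1.37, 4.51], [0.17, 1.92], [-2.96, 2.96]. Speed limits (rad/s): [2.39, 2.39, 3.14, 3.14, 3.14, 3.14, 3.14].

## Interface

Orientations are given as a unit quaternion [w, x, y, z].
In Python, from station import get_obs, read_camera, hand_in gives the robot as it stands. The module is installed in compiled form; this text tells all that it offers.
- The arm moves only by the shell command python3 -m creep 'ROWS' [FORCE]. ROWS is JSON, a list that holds one entry, the list of rows, each a list of 7 numbers: the turn, a rotation vector about the tool's x, y, z in rad, then the shift along the tool's x, y, z in m, then the finger opening in m, from 0 to 0.0854. A call has 1 to 20 rows; each row shifts and turns the pose as measured when the row begins, along the tool's axes as they then stand; what a row does not reach is not made up. A row lasts 1/12 s, in which the tool goes at most 41.7 mm and 7.16 degrees, less where a joint would pass 70% of its speed; a pose out of reach is approached as far as the arm can. A call is refused whole if a number of a shift passes 0.0417 or a number of a turn 0.125, either way. A call with a gripper value outside its range is refused whole. The fingers move at their own pace and stop on an object; FORCE is the grip in N (left out, the last holds). Time passes only in rows, so rows that do not move let the fingers close. It gives the time, the measured TCP pose, the force and the opening at its end, in the units of the state.
- get_obs(): the state, without advancing time (a new reading comes with each control period).
- read_camera(name): name is "scene" or "top"; returns a dict with "color" (400x640x3 uint8, red, green, blue), "range_z" (400x640 float32, m along the optical axis (not along the pixel's ray), 0 where there is no reading), "fovy" (degrees; the focal length in pixels is half the picture's height over the tangent of half this angle, whatever the lens; pixels are square), "cx", "cy" (the principal point, pixels), "D" ([k1, k2, p1, p2, k3] as OpenCV has them; the pictures are not rectified), "rvec" (rotation vector, rad) and "tvec" (3), from world to camera coordinates, as OpenCV has them. Camera axes: x right, y down, z forward; pixel columns grow to the right and rows downward; lengths in m; the calibration is good to about 2 mm. A picture is of the moment at which its call begins.
- hand_in(): hands the job in, once; it reports no verdict.
The state is a dict: "t": time; "q": joint angles; "joint_vel": joint speeds; "joint_torque": joint torques, N m; "eef_pos": TCP position; "tool_rot": TCP orientation; "contact_force": force on the tool from outside, world axes, zero at the start; "torque": the same for the moment, N m; "gripper_width": opening from 0.0 (shut) to 1.0 (fully open).
Only numpy, scipy, OpenCV 4.12 (cv2) and the standard library are available. Lean on these libraries where they do the work, as an engineer would, in place of code of your own. Each camera call takes 0.05 s, during which the arm holds its last target.

## Working session

There is one attempt and no reset: what is moved stays moved. The work goes in short steps, Python scripts to look and compute and a shell command to move; the robot and the scene stay as the last step left them, time stands still between calls to the robot, and variables do not carry over. Pictures are saved under pics/ and viewed, and the job is handed in when it is done.

```bash
ls; mkdir -p pics
python3 - <<'E'
from station import *
import cv2
print(get_obs())
for n in("scene","top"):
    c=read_camera(n); cv2.imwrite(f"pics/{n}0.png",c["color"][:,:,::-1]); print(n,{k:c[k] for k in c if k not in("color","range_z")})
E
```

```text
pics
{'t': 0.0, 'q': array([-1.23508578,  0.47780024,  0.02234468,  1.55644252, -0.01150541,
        1.10931817, -0.08312905]), 'joint_vel': array([ 4.36720900e-04, -6.32861964e-04,  7.15607571e-04,  1.07764022e-03,
        9.45516927e-05, -8.48146593e-04,  8.92635365e-04]), 'joint_torque': array([-2.20431052e-04, -5.96464348e+01,  1.60801761e+00, -2.81190097e+01,
        1.25551698e-02,  9.44919360e-03,  3.43321540e-05]), 'eef_pos': array([0.28964243, 0.60918826, 0.30292938]), 'tool_rot': array([ 5.46944172e-04,  8.45397998e-01,  5.34136105e-01, -7.39805435e-04]), 'contact_force': array([ 0.87617503, -0.65086971, -0.21180308]), 'torque': array([-0.00588745, -0.02965628, -0.0166602 ]), 'gripper_width': 0.9992129330866877}
scene {'fovy': 52.221921525962145, 'cx': 318.02301151245706, 'cy': 199.87764733281307, 'D': array([-0.10697901,  0.        ,  0.        ,  0.        ,  0.        ]), 'rvec': array([ 1.96418306,  1.36183518, -0.63223344]), 'tvec': array([-0.02482991, -0.29065625,  1.26143872])}
top {'fovy': 45.62552553922751, 'cx': 324.6787537066801, 'cy': 201.83313404368647, 'D': array([-0.12307112,  0.        ,  0.        ,  0.        ,  0.        ]), 'rvec': array([ 2.15647774, -2.11017604,  0.17337113]), 'tvec': array([-0.1388767 ,  0.50532795,  1.00730493])}
```

View pics/scene0.png

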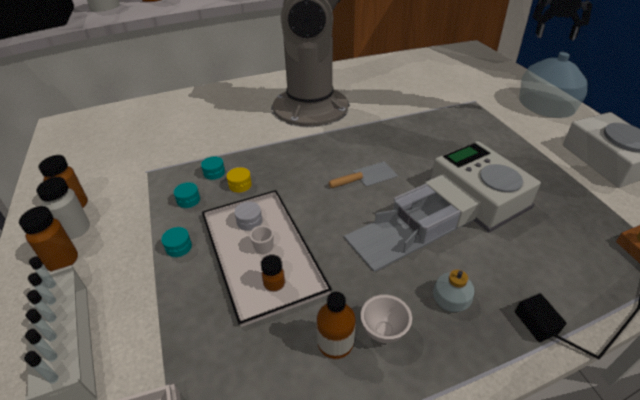

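View pics/top0.png

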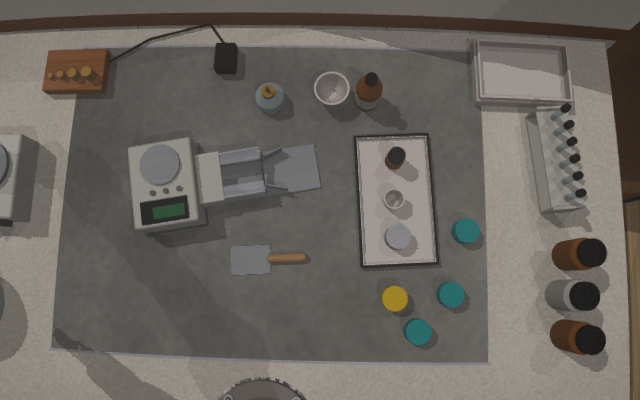

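The candidates shaped like the tin in the top view are silver (398,237), turquoise (467,231), (452,294) and (418,332), and yellow (395,299). Only the silver one is metal-coloured and in the tray, in a row with the crucible (394,200) and the bottle (396,157). I'll confirm it in a crop and measure.

```bash
cat > h.py <<'E'
import numpy as np, cv2
from station import *
def cam(n):
    c=read_camera(n); f=200/np.tan(np.radians(c["fovy"]/2))
    c["K"]=np.array([[f,0,c["cx"]],[0,f,c["cy"]],[0,0,1]]); c["R"]=cv2.Rodrigues(c["rvec"])[0]; return c
def plane(c,px,z):
    px=np.asarray(px,float).reshape(-1,1,2)
    u=cv2.undistortPoints(px,c["K"],c["D"]).reshape(-1,2)
    d=np.c_[u,np.ones(len(u))]@c["R"]; o=-c["R"].T@c["tvec"]
    return o+d*((z-o[2])/d[:,2])[:,None]
def proj(c,p): return cv2.projectPoints(np.asarray(p,float).reshape(-1,1,3),c["rvec"],c["tvec"],c["K"],c["D"])[0].reshape(-1,2)
def cloud(c):
    v,u=np.mgrid[0:400,0:640]; px=np.stack([u,v],-1).reshape(-1,1,2).astype(float)
    un=cv2.undistortPoints(px,c["K"],c["D"]).reshape(-1,2); z=c["range_z"].reshape(-1)
    return ((np.c_[un,np.ones(len(un))]*z[:,None]-c["tvec"])@c["R"]).reshape(400,640,3)
E
python3 - <<'E'
from h import *
c=cam("top"); im=c["color"][:,:,::-1]
a=cv2.resize(im[125:275,345:495],(600,600),interpolation=cv2.INTER_CUBIC); cv2.imwrite("pics/tin_crop.png",a)
b=cv2.resize(im[120:240,120:330],None,fx=3.8,fy=3.8,interpolation=cv2.INTER_CUBIC); cv2.imwrite("pics/bal_crop.png",b)
P=cloud(c); 
for u,v in [(398,237),(394,200),(396,157),(290,165),(160,165),(213,178),(300,200)]: print((u,v),P[v,u].round(4), c["range_z"][v,u])
s=cam("scene"); im=s["color"][:,:,::-1]
cv2.imwrite("pics/bal_s.png",cv2.resize(im[130:280,335:545],None,fx=3.8,fy=3.8,interpolation=cv2.INTER_CUBIC))
E
```

```text
(398, 237) [ 0.4341 -0.2905  0.0378] 1.0400783
(394, 200) [ 0.5215 -0.2859  0.0084] 1.0834161
(396, 157) [ 0.608  -0.2828  0.064 ] 1.0428823
(290, 165) [ 0.5995 -0.0453  0.0036] 1.1023194
(160, 165) [0.5749 0.2329 0.0837] 1.0207286
(213, 178) [0.5544 0.1207 0.0537] 1.046286
(300, 200) [ 5.182e-01 -7.090e-02  1.000e-04] 1.0921942
```

View pics/tin_crop.png

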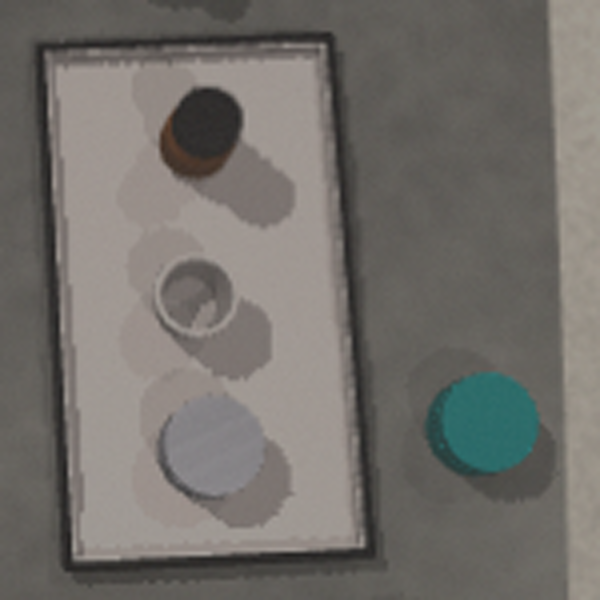

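View pics/bal_crop.png

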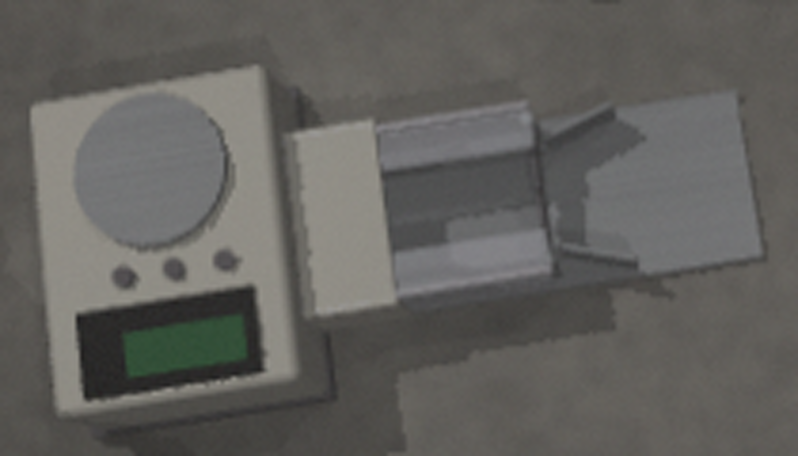

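View pics/bal_s.png

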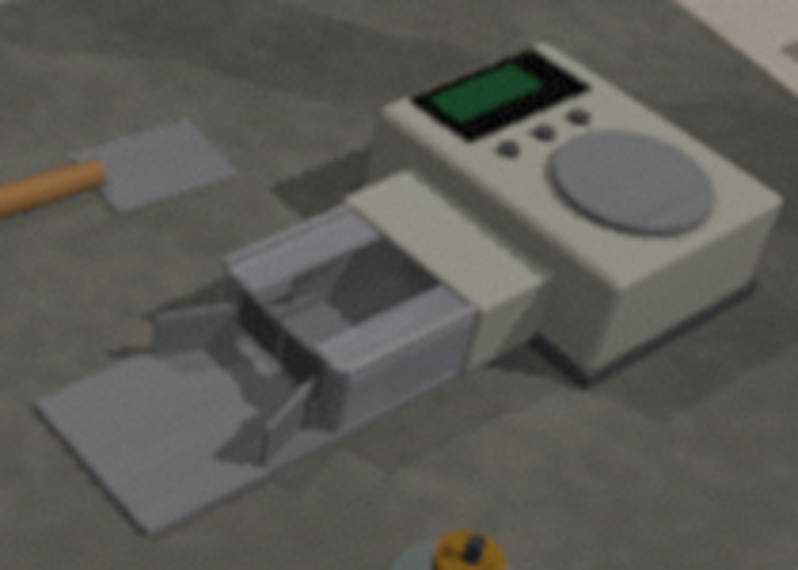

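The crop confirms it: the silver disc in the tray at top (398,237) is the tin, next to the crucible, and the turquoise one lies outside the tray. The balance crop shows the plate at the right, two guides, the tunnel and the hood, so the balance's +x points left in the image (about world +y). Next I'll measure the poses.

Run:
```python
from h import *
c=cam("top"); P=cloud(c); 
# tin by height in the tray
def top_comp(seed,lo,hi):
    m=((P[:,:,2]>lo)&(P[:,:,2]<hi)&(c["range_z"]>0)).astype(np.uint8)
    n,l=cv2.connectedComponents(m,connectivity=4); return (l==l[seed[1],seed[0]]).astype(np.uint8)
def cont(m): return max(cv2.findContours(m,0,cv2.CHAIN_APPROX_NONE)[0],key=cv2.contourArea)
m=top_comp((398,237),.033,.044); k=cont(m); w=plane(c,k.reshape(-1,2),.039)[:,:2]
(cc,r)=cv2.minEnclosingCircle(w.astype(np.float32)); print("tin",cc,r,w.mean(0),m.sum())
m=top_comp((165,220),.070,.090); k=cont(m); w=plane(c,k.reshape(-1,2),.080)[:,:2]
print("housing",cv2.minAreaRect((w*1000).astype(np.float32)), m.sum())
m=top_comp((213,178),.048,.060); k=cont(m); w=plane(c,k.reshape(-1,2),.0545)[:,:2]
print("roof",cv2.minAreaRect((w*1000).astype(np.float32)), m.sum())
# hand-picked corners fit
f=lambda q:np.array(q)/3.8+120-.4
q=[((738,92),6,(-125,-53)),((764,256),6,(-125,53)),((375,122),55,(89,None)),((397,303),55,(89,None)),((32,104),80,(293,-95)),((262,66),80,(142,-95)),((298,380),80,(142,95)),((58,416),80,(293,95))]
q=[x for x in q if x[2][1] is not None]
W=np.array([plane(c,f(x[0]),x[1]/1000)[0,:2] for x in q]);B=np.array([x[2] for x in q])/1000
wm,bm=W.mean(0),B.mean(0);H=(B-bm).T@(W-wm);th=np.arctan2(H[0,1]-H[1,0],H[0,0]+H[1,1])
R=np.array([[np.cos(th),-np.sin(th)],[np.sin(th),np.cos(th)]]);o=wm-R@bm
print("origin",o,"yaw",th,np.degrees(th));print("res mm",((B@R.T+o-W)*1000).round(1).tolist())
for b in [(-.082,0),(.07,0)]: print(b,R@b+o)
s=cam("scene")
# check projection overlays
for cm,n in((c,"top"),(s,"scene")):
    im=cm["color"][:,:,::-1].copy(); im=cv2.resize(im,None,fx=3,fy=3)
    def L(pts,col):
        w=np.array([[*(R@np.array(p[:2])/1000+o),p[2]/1000] for p in pts]); cv2.polylines(im,[np.int32(proj(cm,w)*3+1)],True,col,1)
    L([(-125,-53,6),(-125,53,6),(0,53,6),(0,-53,6)],(0,0,255)); L([(0,-25,54),(0,25,54),(89,25,54),(89,-25,54)],(0,255,0)); L([(142,-95,80),(142,95,80),(293,95,80),(293,-95,80)],(255,0,0)); L([(0,-40,17),(0,40,17),(0,40,43),(0,-40,43)],(0,255,255))
    a=proj(cm,[[*(R@np.array((.08,0))+o),.03]])[0]*3; x,y=int(a[0])-360,int(a[1])-280
    cv2.imwrite(f"pics/ov_{n}.png",im[max(y,0):y+560,max(x,0):x+720])
```

```text
tin (0.436875581741333, -0.2909163236618042) 0.028212107717990875 [ 0.43656262 -0.29080264] 509
housing ((536.9005126953125, 225.56741333007812), (189.8574676513672, 146.09124755859375), 10.789909362792969) 5357
roof ((546.2322998046875, 83.34937286376953), (159.5419921875, 155.24632263183594), 7.372721195220947) 2156
origin [0.57671905 0.01331632] yaw 1.7542917287067858 100.51351208960803
res mm [[0.6, -0.6], [-1.2, -1.6], [0.6, 7.2], [3.9, -4.8], [-0.2, -5.5], [-3.8, 5.3]]
(-0.082, 0) [ 0.59168137 -0.06730705]
(0.07, 0) [0.56394633 0.08214116]
```

```bash
sleep 1
```

```text
(no output)
```

View pics/ov_top.png

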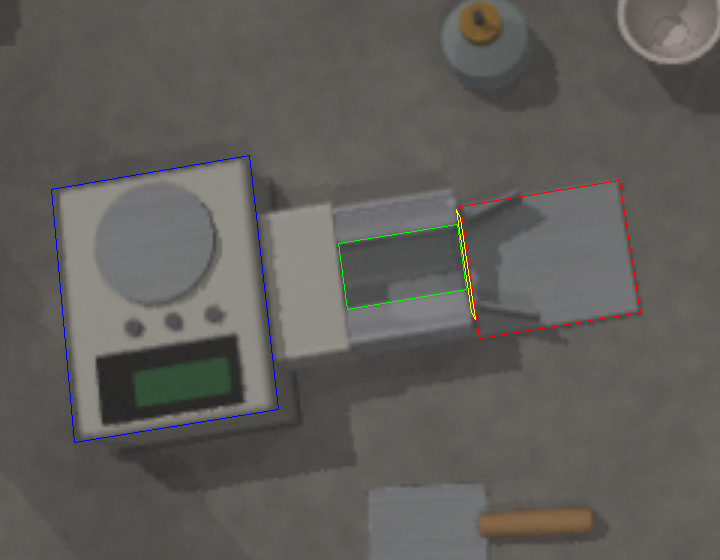

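View pics/ov_scene.png

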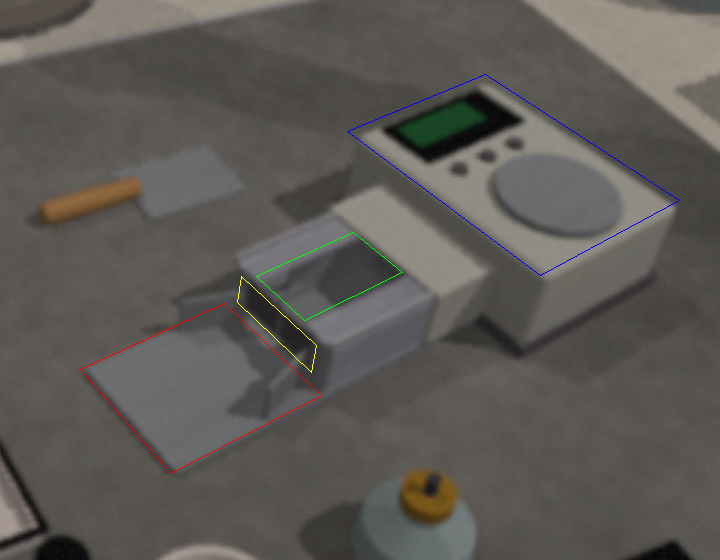

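The tin is at (0.437, -0.291). The balance origin is at (0.577, 0.013) with yaw 100.5°, and the overlay fits in both views. First I'll swing the arm in an arc towards the tray.

```bash
python3 -m creep '[[[0,0,0.062,0,0.041,0,0.085],[0,0,0.062,0,0.041,0,0.085],[0,0,0.062,0,0.041,0,0.085],[0,0,0.062,0,0.041,0,0.085],[0,0,0.062,0,0.041,0,0.085],[0,0,0.062,0,0.041,0,0.085],[0,0,0.062,0,0.041,0,0.085],[0,0,0.062,0,0.041,0,0.085],[0,0,0.062,0,0.041,0,0.085],[0,0,0.062,0,0.041,0,0.085],[0,0,0.062,0,0.041,0,0.085],[0,0,0.062,0,0.041,0,0.085],[0,0,0.062,0,0.041,0,0.085],[0,0,0.062,0,0.041,0,0.085],[0,0,0.062,0,0.041,0,0.085],[0,0,0.062,0,0.041,0,0.085],[0,0,0.062,0,0.041,0,0.085],[0,0,0.062,0,0.041,0,0.085],[0,0,0.062,0,0.041,0,0.085],[0,0,0.062,0,0.041,0,0.085]]]' 40
```

```text
t: 1.97
eef_pos: [0.6784, -0.0507, 0.2959]
tool_rot: [-0.003, 0.997, -0.072, -0.002]
contact_force: [0.6, 0.1, 0.5]
gripper_width: 0.997
```

```bash
cat >> h.py <<'E'
from scipy.spatial.transform import Rotation as Ro
BO=np.array([.5767,.0133]); BY=np.radians(100.5); BR=np.array([[np.cos(BY),-np.sin(BY)],[np.sin(BY),np.cos(BY)]])
def b2w(b): return BR@np.array(b)+BO
def w2b(w): return BR.T@(np.array(w)-BO)
def togo(pos=None,yawdeg=-79.5):
    o=get_obs(); q=np.asarray(o["tool_rot"]); R=Ro.from_quat(q[[1,2,3,0]])
    y=np.radians(yawdeg); T=Ro.from_matrix(np.array([[np.cos(y),np.sin(y),0],[np.sin(y),-np.cos(y),0],[0,0,-1]]).T if 0 else np.array([[np.cos(y),np.sin(y),0],[np.sin(y),-np.cos(y),0],[0,0,-1]]))
    rv=(R.inv()*T).as_rotvec(); p=np.asarray(o["eef_pos"])
    print("t",round(float(o["t"]),2),"pos",p.round(4),"bal",w2b(p[:2]).round(4),"F",np.round(o["contact_force"],1),"grip",round(float(o["gripper_width"]),3)); print("turn",rv.round(4))
    if pos is not None: d=np.array(pos)-p; print("shift now-axes",R.inv().apply(d).round(4),"target-axes",T.inv().apply(d).round(4))
E
python3 - <<'E'
from h import *
togo((.437,-.291,.2))
E
```

```text
t 1.97 pos [ 0.6784 -0.0507  0.2959] bal [-0.0815 -0.0883] F [0.6 0.1 0.5] grip 0.997
turn [-0.0034  0.0073  1.2437]
shift now-axes [-0.2041  0.273   0.0948] target-axes [0.1923 0.2812 0.0959]
```

```bash
python3 -m creep '[[[0,0,0.12,0,0,0.008,0.085],[0,0,0.12,0,0,0.008,0.085],[0,0,0.12,0,0,0.008,0.085],[0,0,0.12,0,0,0.008,0.085],[0,0,0.12,0,0,0.008,0.085],[0,0,0.12,0,0,0.008,0.085],[0,0,0.12,0,0,0.008,0.085],[0,0,0.12,0,0,0.008,0.085],[0,0,0.12,0,0,0.008,0.085],[0,0,0.12,0,0,0.008,0.085]]]'
python3 - <<'E'
from h import *
togo((.437,-.291,.2))
E
```

```text
t: 2.8
eef_pos: [0.6769, -0.0708, 0.2166]
tool_rot: [-0.001, 0.767, -0.642, 0.001]
contact_force: [1.1, 0.4, 0.1]
gripper_width: 0.993
t 2.8 pos [ 0.6769 -0.0708  0.2166] bal [-0.1009 -0.0832] F [1.1 0.4 0.1] grip 0.993
turn [-0.0034  0.0001 -0.007 ]
shift now-axes [0.1747 0.2748 0.0156] target-axes [0.1728 0.276  0.0166]
```

```bash
python3 -m creep '[[[0,0,0,0.017,0.027,0,0.085],[0,0,0,0.017,0.027,0,0.085],[0,0,0,0.017,0.027,0,0.085],[0,0,0,0.017,0.027,0,0.085],[0,0,0,0.017,0.027,0,0.085],[0,0,0,0.017,0.027,0,0.085],[0,0,0,0.017,0.027,0,0.085],[0,0,0,0.017,0.027,0,0.085],[0,0,0,0.017,0.027,0,0.085],[0,0,0,0,0,0,0.085]]]'
python3 - <<'E'
from h import *
togo((.437,-.291,.14))
E
```

```text
t: 3.63
eef_pos: [0.457, -0.265, 0.2114]
tool_rot: [-0.001, 0.768, -0.64, -0.0]
contact_force: [-0.1, -0.9, 0.7]
gripper_width: 0.994
t 3.63 pos [ 0.457  -0.265   0.2114] bal [-0.2518  0.1684] F [-0.1 -0.9  0.7] grip 0.994
turn [-0.001   0.0014 -0.0016]
shift now-axes [0.0221 0.0245 0.0713] target-axes [0.0219 0.0244 0.0714]
```

```bash
python3 -m creep '[[[0,0,0,0.011,0.012,0.02,0.085],[0,0,0,0.011,0.012,0.02,0.085],[0,0,0,0,0,0.02,0.085],[0,0,0,0,0,0.01,0.085],[0,0,0,0,0,0,0.085]]]'
python3 - <<'E'
from h import *
togo((.437,-.291,.08))
E
```

```text
t: 4.05
eef_pos: [0.4372, -0.2939, 0.141]
tool_rot: [-0.002, 0.767, -0.642, 0.002]
contact_force: [-0.2, 0.9, 0.2]
gripper_width: 0.999
t 4.05 pos [ 0.4372 -0.2939  0.141 ] bal [-0.2766  0.1931] F [-0.2  0.9  0.2] grip 0.999
turn [-0.0069 -0.0006 -0.0056]
shift now-axes [-0.0029  0.0001  0.061 ] target-axes [-0.0029 -0.0003  0.061 ]
```

```bash
python3 -m creep '[[[-0.003,0,-0.003,-0.0015,0,0.012,0.085],[-0.003,0,-0.003,-0.0015,0,0.012,0.085],[0,0,0,0,0,0.012,0.085],[0,0,0,0,0,0.012,0.085],[0,0,0,0,0,0.010,0.085],[0,0,0,0,0,0.003,0.085],[0,0,0,0,0,0,0.085]]]'
python3 - <<'E'
from h import *
togo((.437,-.291,.08))
for n in("scene","top"):
    c=read_camera(n); cv2.imwrite(f"pics/{n}1.png",c["color"][:,:,::-1])
E
```

```text
t: 4.63
eef_pos: [0.4403, -0.2887, 0.0749]
tool_rot: [-0.001, 0.771, -0.637, 0.001]
contact_force: [-0.5, 0.5, -0.0]
gripper_width: 0.993
t 4.63 pos [ 0.4403 -0.2887  0.0749] bal [-0.2721  0.1891] F [-0.5  0.5 -0. ] grip 0.993
turn [-0.0028 -0.0008  0.0064]
shift now-axes [ 0.0017  0.0037 -0.0051] target-axes [ 0.0017  0.0037 -0.0051]
```

View pics/scene1.png

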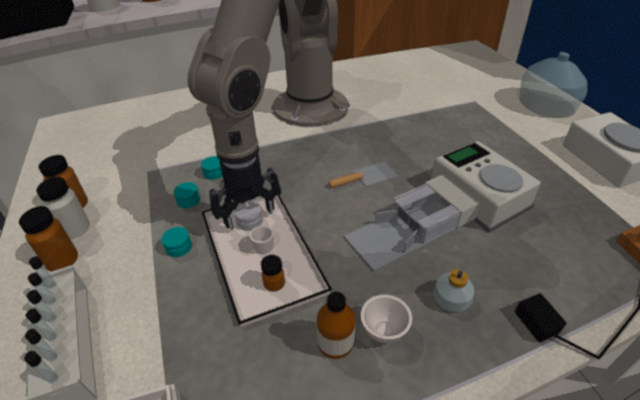

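The fingers straddle the tin at scene (250,212) and are clear of the crucible. I'll nudge the gripper to centre it, raise it 5 mm and close.

```bash
python3 -m creep '[[[0,0,0.003,0.001,0.003,-0.004,0.085],[0,0,0,0,0.001,-0.001,0.085],[0,0,0,0,0,0,0.04],[0,0,0,0,0,0,0.04],[0,0,0,0,0,0,0.04],[0,0,0,0,0,0,0.04],[0,0,0,0,0,0,0.04],[0,0,0,0,0,0,0.04]]]' 40;  python3 - <<'E'
from h import *
togo((.437,-.291,.15))
E
```

```text
t: 5.4
eef_pos: [0.437, -0.2915, 0.0838]
tool_rot: [-0.002, 0.77, -0.639, 0.003]
contact_force: [0.5, 0.3, -2.7]
gripper_width: 0.629
t 5.4 pos [ 0.437  -0.2915  0.0838] bal [-0.2742  0.1929] F [ 0.5  0.3 -2.7] grip 0.629
turn [-0.007  -0.0029  0.0022]
shift now-axes [-0.0003 -0.0006 -0.0662] target-axes [-0.0005 -0.0001 -0.0662]
```

```bash
python3 -m creep '[[[0,0,0,0,0,0,0.04],[0,0,0,0,0,-0.004,0.04],[0,0,0,0,0,-0.01,0.04],[0,0,0,0,0,-0.02,0.04],[0,0,0,0,0,-0.02,0.04],[0,0,0,0,0,-0.02,0.04],[0,0,0,0,0,-0.01,0.04],[0,0,0,0,0,0,0.04]]]' 40;  python3 - <<'E'
from h import *
togo((*b2w((-.082,0)),.16))
for n in("scene","top"):
    c=read_camera(n); cv2.imwrite(f"pics/{n}2.png",cv2.resize(c["color"][100:300,150:450,::-1],None,fx=2.6,fy=2.6))
E
```

```text
t: 6.07
eef_pos: [0.4348, -0.291, 0.1726]
tool_rot: [-0.001, 0.769, -0.639, 0.001]
contact_force: [-0.7, 0.0, -1.8]
gripper_width: 0.627
t 6.07 pos [ 0.4348 -0.291   0.1726] bal [-0.2734  0.1949] F [-0.7  0.  -1.8] grip 0.627
turn [-0.0032 -0.0006  0.001 ]
shift now-axes [-0.1912 -0.1951  0.0131] target-axes [-0.1914 -0.1949  0.0126]
```

View pics/scene2.png

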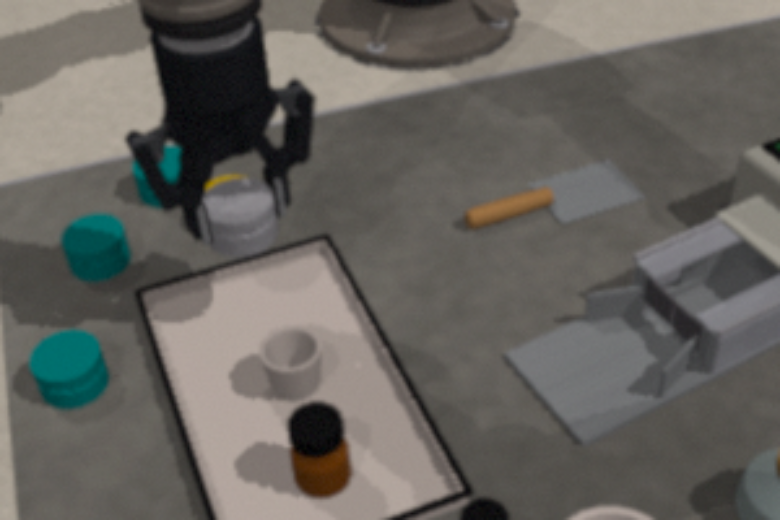

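The tin is held upright in the fingers, and the crucible and bottle are undisturbed. Moving over to the plate now.

```bash
python3 -m creep '[[[0,0,0,-0.01,-0.01,0,0.04],[0,0,0,-0.02,-0.02,0,0.04],[0,0,0,-0.02,-0.02,0,0.04],[0,0,0,-0.02,-0.02,0,0.04],[0,0,0,-0.02,-0.02,0,0.04],[0,0,0,-0.02,-0.02,0,0.04],[0,0,0,-0.02,-0.02,0,0.04],[0,0,0,-0.02,-0.02,0,0.04],[0,0,0,-0.02,-0.02,0,0.04],[0,0,0,-0.01,-0.01,0,0.04],[0,0,0,0,0,0,0.04]]]' 40;  python3 - <<'E'
from h import *
togo((*b2w((-.082,0)),.12))
E
```

```text
t: 7.08
eef_pos: [0.5777, -0.0701, 0.1568]
tool_rot: [0.005, 0.767, -0.641, -0.008]
contact_force: [0.2, 0.1, -2.2]
gripper_width: 0.631
t 7.08 pos [ 0.5777 -0.0701  0.1568] bal [-0.0822  0.0142] F [ 0.2  0.1 -2.2] grip 0.631
turn [ 0.0175  0.0061 -0.0045]
shift now-axes [-0.     -0.0148  0.0366] target-axes [-0.0002 -0.0142  0.0368]
```

```bash
python3 -m creep '[[[0.009,0.003,-0.002,0,-0.007,0.012,0.04],[0.008,0.003,-0.002,0,-0.007,0.012,0.04],[0,0,0,0,0,0.008,0.04],[0,0,0,0,0,0,0.04]]]' 40;  python3 - <<'E'
from h import *
togo((*b2w((-.082,0)),.089))
c=cam("scene"); cv2.imwrite("pics/scene3.png",cv2.resize(c["color"][130:290,330:490,::-1],None,fx=3.7,fy=3.7))
E
```

```text
t: 7.42
eef_pos: [0.5888, -0.0696, 0.1199]
tool_rot: [0.002, 0.769, -0.64, -0.001]
contact_force: [0.5, 0.3, -2.9]
gripper_width: 0.63
t 7.42 pos [ 0.5888 -0.0696  0.1199] bal [-0.0837  0.0032] F [ 0.5  0.3 -2.9] grip 0.63
turn [ 0.0055 -0.0007 -0.001 ]
shift now-axes [-0.0017 -0.0034  0.0309] target-axes [-0.0017 -0.0032  0.0309]
```

View pics/scene3.png

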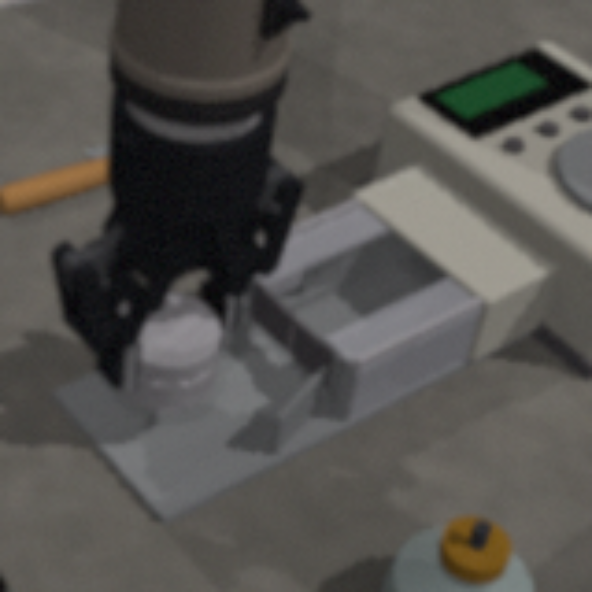

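The tin hangs over the plate (crop 180,345), in front of the guides. I'll lower it gently.

```bash
python3 -m creep '[[[0.003,0,0,-0.001,-0.002,0.008,0.04],[0.002,0,0,-0.001,-0.001,0.008,0.04],[0,0,0,0,0,0.006,0.04],[0,0,0,0,0,0.003,0.04],[0,0,0,0,0,0.001,0.04],[0,0,0,0,0,0,0.04]]]' 40;  python3 - <<'E'
from h import *
togo((*b2w((-.082,0)),.086))
E
```

```text
t: 7.97
eef_pos: [0.5903, -0.0707, 0.0926]
tool_rot: [0.001, 0.767, -0.642, 0.001]
contact_force: [0.1, -0.1, -2.6]
gripper_width: 0.632
t 7.97 pos [ 0.5903 -0.0707  0.0926] bal [-0.0851  0.002 ] F [ 0.1 -0.1 -2.6] grip 0.632
turn [ 0.0002 -0.0018 -0.0068]
shift now-axes [-0.0031 -0.002   0.0066] target-axes [-0.0031 -0.002   0.0066]
```

```bash
python3 -m creep '[[[0,0,0,-0.001,-0.001,0.002,0.04],[0,0,0,0,-0.001,0.002,0.04],[0,0,0,0,0,0.001,0.04],[0,0,0,0,0,0,0.04]]]' 40;  python3 - <<'E'
from h import *
togo((*b2w((-.082,0)),.086))
E
```

```text
t: 8.3
eef_pos: [0.5928, -0.0692, 0.0878]
tool_rot: [0.0, 0.767, -0.642, 0.001]
contact_force: [1.0, 0.6, -2.2]
gripper_width: 0.629
t 8.3 pos [ 0.5928 -0.0692  0.0878] bal [-0.084  -0.0008] F [ 1.   0.6 -2.2] grip 0.629
turn [-0.0011 -0.002  -0.0065]
shift now-axes [-0.002   0.0008  0.0018] target-axes [-0.002   0.0008  0.0018]
```

```bash
python3 -m creep '[[[0,0,0,0,0,0.001,0.04],[0,0,0,0,0,0.001,0.04],[0,0,0,0,0,0,0.04]]]' 40;  python3 - <<'E'
from h import *
togo((*b2w((-.082,0)),.086))
E
```

```text
t: 8.55
eef_pos: [0.5931, -0.069, 0.086]
tool_rot: [-0.0, 0.767, -0.642, 0.001]
contact_force: [-0.3, 0.7, -2.6]
gripper_width: 0.63
t 8.55 pos [ 0.5931 -0.069   0.086 ] bal [-0.084  -0.0011] F [-0.3  0.7 -2.6] grip 0.63
turn [-0.0019 -0.0021 -0.0061]
shift now-axes [-0.0019  0.0012 -0.    ] target-axes [-0.002   0.0011 -0.    ]
```

```bash
python3 -m creep '[[[0,0,0,0,0,0.001,0.04],[0,0,0,0,0,0.0005,0.04],[0,0,0,0,0,0,0.04]]]' 40;  python3 - <<'E'
from h import *
togo((*b2w((-.082,0)),.086))
E
```

```text
t: 8.8
eef_pos: [0.5932, -0.0691, 0.0848]
tool_rot: [-0.0, 0.767, -0.642, 0.001]
contact_force: [-0.1, 0.3, -1.4]
gripper_width: 0.632
t 8.8 pos [ 0.5932 -0.0691  0.0848] bal [-0.084  -0.0012] F [-0.1  0.3 -1.4] grip 0.632
turn [-0.0021 -0.0018 -0.0063]
shift now-axes [-0.002   0.0012 -0.0012] target-axes [-0.002   0.0012 -0.0012]
```

```bash
python3 -m creep '[[[0,0,0,0,0,0.0008,0.04],[0,0,0,0,0,0,0.04]]]' 40
```

```text
t: 8.97
eef_pos: [0.5932, -0.0692, 0.0849]
tool_rot: [-0.001, 0.767, -0.642, 0.001]
contact_force: [-0.4, -0.2, -1.9]
gripper_width: 0.634
```

```bash
python3 -m creep '[[[0,0,0,0,0,0.0015,0.04],[0,0,0,0,0,0.001,0.04]]]' 40
```

```text
t: 9.13
eef_pos: [0.5933, -0.0694, 0.0846]
tool_rot: [-0.001, 0.767, -0.642, 0.001]
contact_force: [-4.6, 2.7, 12.1]
gripper_width: 0.631
```

The tin is on the plate, with the force reading +12 N. I'll release it.

```bash
python3 -m creep '[[[0,0,0,0,0,-0.0005,0.066],[0,0,0,0,0,0,0.066],[0,0,0,0,0,0,0.068],[0,0,0,0,0,0,0.068],[0,0,0,0,0,0,0.068]]]' 40;  python3 - <<'E'
from h import *
togo((*b2w((-.082,0)),.17))
E
```

```text
t: 9.55
eef_pos: [0.5944, -0.0698, 0.0858]
tool_rot: [-0.002, 0.767, -0.642, 0.002]
contact_force: [-0.1, -0.7, -0.2]
gripper_width: 0.796
t 9.55 pos [ 0.5944 -0.0698  0.0858] bal [-0.085  -0.0023] F [-0.1 -0.7 -0.2] grip 0.796
turn [-0.0059 -0.0003 -0.0071]
shift now-axes [-0.0029  0.0018 -0.0842] target-axes [-0.003   0.0023 -0.0842]
```

```bash
python3 -m creep '[[[0,0,0,0,0,-0.008,0.068],[0,0,0,0,0,-0.015,0.068],[0,0,0,0,0,-0.02,0.068],[0,0,0,0,0,-0.02,0.068],[0,0,0.003,0.03,0,-0.01,0],[0,0,0.003,0.02,0,0,0],[0,0,0,0.015,0,0,0],[0,0,0,0,0,0,0],[0,0,0,0,0,0,0],[0,0,0,0,0,0,0]]]' 40;  python3 - <<'E'
from h import *
togo((*b2w((-.15,0)),.1))
c=cam("top"); P=cloud(c); im=c["color"][:,:,::-1]
m=((P[:,:,2]>.033)&(P[:,:,2]<.046)).astype(np.uint8); px=proj(c,[[*b2w((-.082,0)),.04]])[0]; print(px)
mm=np.zeros_like(m); u,v=np.int32(px); mm[v-22:v+22,u-22:u+22]=m[v-22:v+22,u-22:u+22]
k=max(cv2.findContours(mm,0,cv2.CHAIN_APPROX_NONE)[0],key=cv2.contourArea); w=plane(c,k.reshape(-1,2),.04)[:,:2]
(cc,r)=cv2.minEnclosingCircle(w.astype(np.float32)); print("tin",cc,r,w2b(cc))
cv2.imwrite("pics/top4.png",cv2.resize(im[110:250,180:380],None,fx=4,fy=4))
c=cam("scene"); cv2.imwrite("pics/scene4.png",cv2.resize(c["color"][130:290,300:500,::-1],None,fx=3.7,fy=3.7))
E
```

```text
t: 10.38
eef_pos: [0.6068, -0.1349, 0.1717]
tool_rot: [-0.003, 0.765, -0.644, 0.004]
contact_force: [-0.1, 0.2, -0.5]
gripper_width: 0.001
t 10.38 pos [ 0.6068 -0.1349  0.1717] bal [-0.1513 -0.0026] F [-0.1  0.2 -0.5] grip 0.001
turn [-0.01   -0.0017 -0.0112]
shift now-axes [-0.0013  0.0033  0.0717] target-axes [-0.0013  0.0026  0.0717]
[298.49559409 164.70839167]
tin (0.5905736088752747, -0.07116194069385529) 0.02760802023112774 [-0.08557588  0.00175067]
```

View pics/top4.png

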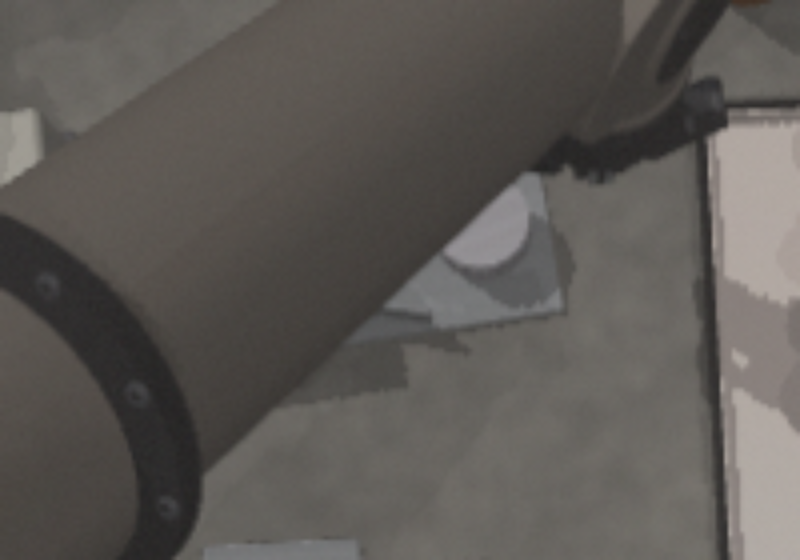

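View pics/scene4.png

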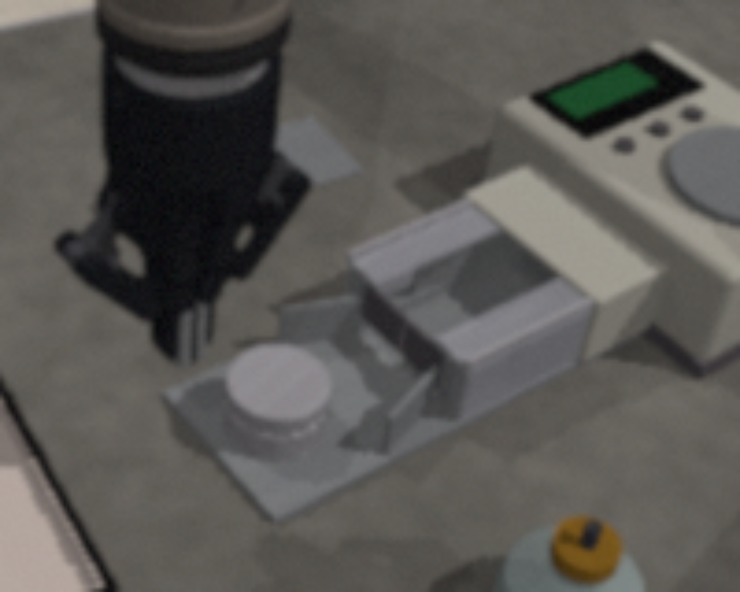

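The tin stands upright on the plate (scene crop 278,385), about (-0.085, 0.001) in the balance frame, with the flaps shut. Before lowering, I'll check the shut gripper's profile from the depth image, since the knuckles could touch the roof or hood.

Run:
```python
from h import *
o=get_obs();q=np.asarray(o["tool_rot"]);R=Ro.from_quat(q[[1,2,3,0]]);p=np.asarray(o["eef_pos"])
for n in("scene",):
    c=cam(n);P=cloud(c);ok=c["range_z"]>0
    T=R.inv().apply((P[ok]-p).reshape(-1,3)); T=T[(abs(T[:,0])<.09)&(abs(T[:,1])<.06)&(T[:,2]<.076)&(T[:,2]>-.02)]
    for a in range(-10,80,5):
        s=T[(T[:,2]*1000>=a)&(T[:,2]*1000<a+5)]
        if len(s): print(a,len(s),"x",(s[:,0].min()*1000).round(),(s[:,0].max()*1000).round(),"y",(s[:,1].min()*1000).round(),(s[:,1].max()*1000).round())
```

```text
-10 98 x -54.0 55.0 y -18.0 3.0
-5 98 x -51.0 51.0 y -18.0 3.0
0 93 x -48.0 46.0 y -18.0 1.0
5 72 x -43.0 44.0 y -18.0 12.0
10 93 x -41.0 40.0 y -14.0 12.0
15 104 x -33.0 34.0 y -15.0 12.0
20 67 x -34.0 32.0 y -14.0 9.0
25 36 x -25.0 23.0 y -14.0 -5.0
30 20 x -9.0 13.0 y -12.0 -6.0
35 24 x -10.0 13.0 y -11.0 -3.0
40 33 x -13.0 13.0 y -11.0 3.0
45 36 x -13.0 13.0 y -11.0 6.0
50 33 x -13.0 14.0 y -12.0 7.0
55 27 x -11.0 13.0 y -12.0 5.0
60 25 x -11.0 12.0 y -13.0 7.0
65 8 x -5.0 8.0 y -11.0 -8.0
70 2 x 7.0 7.0 y -6.0 -3.0
```

Shut, the fingers are about ±13 mm deep up to 45 mm above the tip, and they flare only above that. A TCP height of about 0.096 (tips at 23 mm) therefore clears the roof and hood. I'll lower behind the tin.

```bash
python3 -m creep '[[[-0.005,0,-0.005,-0.001,0.001,0.02,0],[-0.005,0,-0.005,0,0.001,0.02,0],[0,0,0,0,0.001,0.02,0],[0,0,0,0,0,0.01,0],[0,0,0,0,0,0.004,0],[0,0,0,0,0,0,0]]]' 40;  python3 - <<'E'
from h import *
togo((*b2w((-.127,0)),.096))
E
```

```text
t: 11.03
eef_pos: [0.6045, -0.1272, 0.0939]
tool_rot: [-0.0, 0.772, -0.636, -0.001]
contact_force: [0.6, -0.1, 0.1]
gripper_width: 0.001
t 11.03 pos [ 0.6045 -0.1272  0.0939] bal [-0.1432 -0.0018] F [ 0.6 -0.1  0.1] grip 0.001
turn [0.0014 0.0022 0.0084]
shift now-axes [-0.0162  0.0016 -0.0021] target-axes [-0.0162  0.0018 -0.0021]
```

```bash
python3 -m creep '[[[0,0,0.004,-0.005,0.001,-0.001,0],[0,0,0.004,-0.005,0.001,-0.001,0],[0,0,0,-0.004,0,0,0],[0,0,0,-0.003,0,0,0],[0,0,0,-0.003,0,0,0],[0,0,0,-0.004,0,0,0],[0,0,0,-0.004,0,0,0],[0,0,0,-0.004,0,0,0],[0,0,0,-0.004,0,0,0],[0,0,0,-0.004,0,0,0]]]' 40;  python3 - <<'E'
from h import *
togo((*b2w((-.03,0)),.096))
E
```

```text
t: 11.87
eef_pos: [0.5968, -0.0862, 0.1008]
tool_rot: [-0.002, 0.768, -0.64, 0.002]
contact_force: [1.1, -1.5, -0.2]
gripper_width: 0.002
t 11.87 pos [ 0.5968 -0.0862  0.1008] bal [-0.1015 -0.0017] F [ 1.1 -1.5 -0.2] grip 0.002
turn [-0.0056 -0.0017 -0.0015]
shift now-axes [-0.0715  0.0018  0.0047] target-axes [-0.0715  0.0017  0.0048]
```

```bash
python3 -m creep '[[[-0.003,0,0,-0.004,0,0.002,0],[-0.003,0,0,-0.004,0,0.002,0],[0,0,0,-0.004,0.001,0.001,0],[0,0,0,-0.004,0,0.001,0],[0,0,0,-0.004,0,0.0005,0],[0,0,0,-0.004,0,0.0005,0],[0,0,0,-0.004,0,0.0005,0],[0,0,0,-0.004,0,0.0005,0]]]' 40;  python3 - <<'E'
from h import *
togo((*b2w((-.03,0)),.096))
c=cam("scene"); cv2.imwrite("pics/scene5.png",cv2.resize(c["color"][130:290,300:500,::-1],None,fx=3.7,fy=3.7))
E
```

```text
t: 12.53
eef_pos: [0.5909, -0.0549, 0.0934]
tool_rot: [0.001, 0.768, -0.641, 0.003]
contact_force: [0.3, -3.2, 2.9]
gripper_width: 0.002
t 12.53 pos [ 0.5909 -0.0549  0.0934] bal [-0.0696 -0.0016] F [ 0.3 -3.2  2.9] grip 0.002
turn [-0.0028 -0.0067 -0.0042]
shift now-axes [-0.0396  0.0017 -0.0028] target-axes [-0.0396  0.0016 -0.0026]
```

View pics/scene5.png

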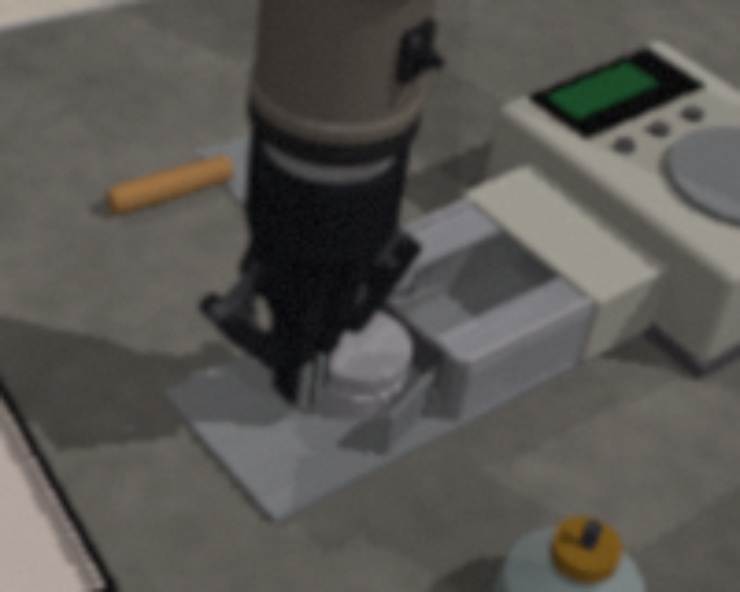

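The tin is upright and entering the guides (crop 368,360), with a push force of about 3 N. Continuing into the flaps with smaller steps.

```bash
python3 -m creep '[[[0,-0.002,-0.002,-0.003,0.001,-0.001,0],[0,-0.002,-0.002,-0.003,0,0,0],[0,0,0,-0.003,0,0,0],[0,0,0,-0.003,0,0,0],[0,0,0,-0.003,0,0,0],[0,0,0,-0.003,0,0,0],[0,0,0,-0.003,0,0,0],[0,0,0,-0.003,0,0,0]]]' 40;  python3 - <<'E'
from h import *
togo((*b2w((-.0,0)),.096))
E
```

```text
t: 13.25
eef_pos: [0.5842, -0.0305, 0.0936]
tool_rot: [0.001, 0.769, -0.64, 0.002]
contact_force: [0.9, -5.0, 0.2]
gripper_width: -0.001
t 13.25 pos [ 0.5842 -0.0305  0.0936] bal [-0.0445  0.0006] F [ 0.9 -5.   0.2] grip -0.001
turn [-0.0014 -0.005  -0.0008]
shift now-axes [-0.0445 -0.0006 -0.0027] target-axes [-0.0445 -0.0006 -0.0024]
```

```bash
python3 -m creep '[[[0,-0.002,0,-0.003,0,-0.0005,0],[0,-0.002,0,-0.003,0,-0.0005,0],[0,0,0,-0.003,0,0,0],[0,0,0,-0.003,0,0,0],[0,0,0,-0.003,0,0,0],[0,0,0,-0.003,0,0,0],[0,0,0,-0.003,0,0,0],[0,0,0,-0.003,0,0,0]]]' 40;  python3 - <<'E'
from h import *
togo((*b2w((-.0,0)),.096))
c=cam("scene"); cv2.imwrite("pics/scene6.png",cv2.resize(c["color"][130:290,300:500,::-1],None,fx=3.7,fy=3.7))
E
```

```text
t: 13.92
eef_pos: [0.5805, -0.0109, 0.0952]
tool_rot: [0.001, 0.767, -0.642, 0.005]
contact_force: [1.7, -4.7, 0.3]
gripper_width: 0.004
t 13.92 pos [ 0.5805 -0.0109  0.0952] bal [-0.0244  0.0007] F [ 1.7 -4.7  0.3] grip 0.004
turn [-0.0045 -0.0101 -0.0062]
shift now-axes [-0.0244 -0.0005 -0.001 ] target-axes [-0.0244 -0.0007 -0.0008]
```

View pics/scene6.png

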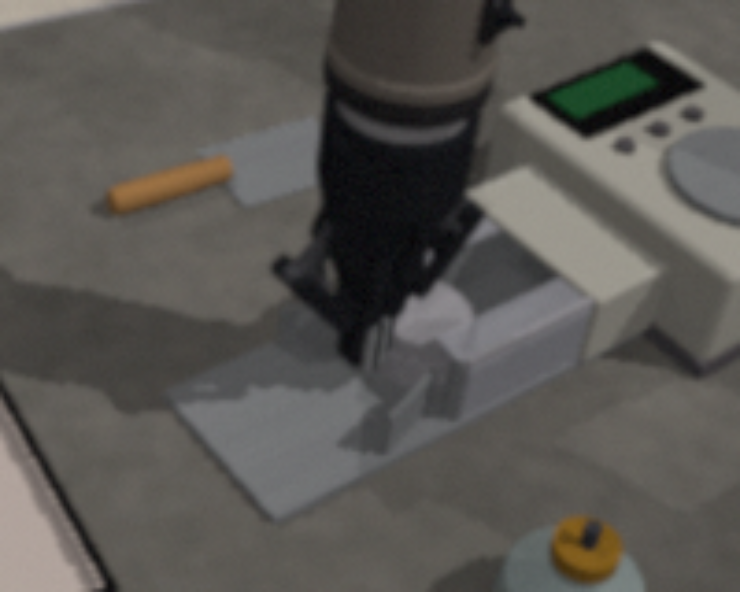

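The tin is half through the flaps (crop 440,315) and upright, at about 5 N. The fingers are in line with the slot, so I'll continue.

```bash
python3 -m creep '[[[-0.002,-0.004,-0.003,-0.003,0,0,0],[-0.002,-0.004,-0.003,-0.003,0,0,0],[0,-0.002,0,-0.003,0,0,0],[0,0,0,-0.003,0,0,0],[0,0,0,-0.003,0,0,0],[0,0,0,-0.003,0,0,0],[0,0,0,-0.003,0,0,0],[0,0,0,-0.003,0,0,0]]]' 40;  python3 - <<'E'
from h import *
togo((*b2w((.03,0)),.096))
E
```

```text
t: 14.63
eef_pos: [0.5751, 0.0145, 0.0949]
tool_rot: [0.0, 0.769, -0.64, -0.0]
contact_force: [0.8, -3.5, 0.6]
gripper_width: -0.0
t 14.63 pos [0.5751 0.0145 0.0949] bal [0.0015 0.0013] F [ 0.8 -3.5  0.6] grip -0.0
turn [ 0.0008  0.0001 -0.0009]
shift now-axes [-0.0285 -0.0013 -0.0011] target-axes [-0.0285 -0.0013 -0.0011]
```

```bash
python3 -m creep '[[[0,0,0,-0.003,-0.0005,0,0],[0,0,0,-0.003,-0.0005,0,0],[0,0,0,-0.003,0,0,0],[0,0,0,-0.003,0,0,0],[0,0,0,-0.003,0,0,0],[0,0,0,-0.003,0,0,0]]]' 40;  python3 - <<'E'
from h import *
togo((*b2w((.03,0)),.096))
c=cam("scene"); cv2.imwrite("pics/scene7.png",cv2.resize(c["color"][130:290,300:500,::-1],None,fx=3.7,fy=3.7))
E
```

```text
t: 15.13
eef_pos: [0.5718, 0.0359, 0.0946]
tool_rot: [0.0, 0.769, -0.639, -0.001]
contact_force: [0.8, -4.2, 0.7]
gripper_width: -0.001
t 15.13 pos [0.5718 0.0359 0.0946] bal [0.0231 0.0007] F [ 0.8 -4.2  0.7] grip -0.001
turn [0.0024 0.0017 0.0011]
shift now-axes [-0.0069 -0.0007 -0.0014] target-axes [-0.0069 -0.0007 -0.0014]
```

View pics/scene7.png

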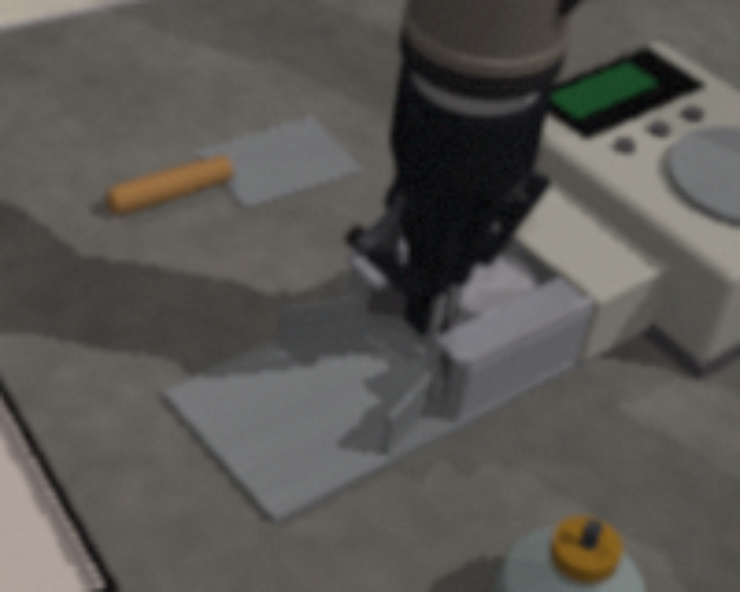

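The tin is in the tunnel, partly under the hood. From here I'll feel for the stop in small steps.

```bash
for i in 1; do python3 -m creep '[[[0,0,0,-0.0015,0,-0.0003,0],[0,0,0,-0.0015,0,0,0],[0,0,0,-0.0015,0,0,0]]]' 40; done
python3 - <<'E'
from h import *
togo()
E
```

```text
t: 15.43
eef_pos: [0.5708, 0.0415, 0.0949]
tool_rot: [0.0, 0.769, -0.639, -0.002]
contact_force: [0.8, -3.4, -1.2]
gripper_width: 0.001
t 15.43 pos [0.5708 0.0415 0.0949] bal [0.0288 0.0006] F [ 0.8 -3.4 -1.2] grip 0.001
turn [0.0025 0.0024 0.0014]
```

```bash
python3 -m creep '[[[0,0,0,-0.0015,0,0,0],[0,0,0,-0.0015,0,0,0],[0,0,0,-0.0015,0,0,0]]]' 40;  python3 - <<'E'
from h import *
togo()
E
```

```text
t: 15.68
eef_pos: [0.5704, 0.047, 0.095]
tool_rot: [-0.0, 0.769, -0.639, -0.002]
contact_force: [2.0, -1.1, -1.2]
gripper_width: -0.002
t 15.68 pos [0.5704 0.047  0.095 ] bal [0.0343 0.    ] F [ 2.  -1.1 -1.2] grip -0.002
turn [0.0015 0.0032 0.0016]
```

```bash
python3 -m creep '[[[0,0.001,0,-0.0012,0,0,0],[0,0.001,0,-0.0012,0,0,0],[0,0,0,-0.0012,0,0,0]]]' 40;  python3 - <<'E'
from h import *
togo()
E
```

```text
t: 15.93
eef_pos: [0.5699, 0.0521, 0.095]
tool_rot: [-0.0, 0.77, -0.638, -0.001]
contact_force: [-0.8, -1.9, -0.5]
gripper_width: -0.002
t 15.93 pos [0.5699 0.0521 0.095 ] bal [ 0.0394 -0.0004] F [-0.8 -1.9 -0.5] grip -0.002
turn [0.0012 0.0024 0.0027]
```

```bash
python3 -m creep '[[[0,0,0,-0.0012,0,0,0],[0,0,0,-0.0012,0,0,0],[0,0,0,-0.0012,0,0,0]]]' 40;  python3 - <<'E'
from h import *
togo()
E
```

```text
t: 16.18
eef_pos: [0.5683, 0.0568, 0.0947]
tool_rot: [0.0, 0.77, -0.638, -0.002]
contact_force: [0.9, -0.5, -0.0]
gripper_width: -0.003
t 16.18 pos [0.5683 0.0568 0.0947] bal [0.0442 0.0003] F [ 0.9 -0.5 -0. ] grip -0.003
turn [0.0029 0.0035 0.0034]
```

```bash
python3 -m creep '[[[0,0,0,-0.0012,0,0,0],[0,0,0,-0.0012,0,0,0]]]' 40;  python3 - <<'E'
from h import *
togo()
E
```

```text
t: 16.35
eef_pos: [0.5676, 0.0595, 0.0946]
tool_rot: [0.0, 0.77, -0.638, -0.003]
contact_force: [1.0, -2.2, -0.7]
gripper_width: -0.001
t 16.35 pos [0.5676 0.0595 0.0946] bal [0.0471 0.0006] F [ 1.  -2.2 -0.7] grip -0.001
turn [0.0035 0.0037 0.0035]
```

```bash
python3 -m creep '[[[0,0,0,-0.001,0,0,0],[0,0,0,-0.001,0,0,0]]]' 40;  python3 - <<'E'
from h import *
togo()
E
```

```text
t: 16.52
eef_pos: [0.5671, 0.0616, 0.0946]
tool_rot: [0.0, 0.77, -0.638, -0.003]
contact_force: [0.2, -1.6, 0.1]
gripper_width: 0.001
t 16.52 pos [0.5671 0.0616 0.0946] bal [0.0493 0.0006] F [ 0.2 -1.6  0.1] grip 0.001
turn [0.0036 0.0037 0.0034]
```

```bash
python3 -m creep '[[[0,0,0,-0.001,0,0,0],[0,0,0,-0.001,0,0,0]]]' 40;  python3 - <<'E'
from h import *
togo()
E
```

```text
t: 16.68
eef_pos: [0.567, 0.0623, 0.0949]
tool_rot: [0.001, 0.77, -0.639, -0.002]
contact_force: [0.2, -3.8, 1.0]
gripper_width: 0.0
t 16.68 pos [0.567  0.0623 0.0949] bal [0.05   0.0006] F [ 0.2 -3.8  1. ] grip 0.0
turn [0.0028 0.0017 0.0023]
```

```bash
python3 -m creep '[[[0,0,0,-0.001,0,0,0],[0,0,0,-0.001,0,0,0]]]' 40;  python3 - <<'E'
from h import *
togo()
E
```

```text
t: 16.85
eef_pos: [0.5668, 0.0631, 0.095]
tool_rot: [0.001, 0.769, -0.639, -0.001]
contact_force: [0.6, -3.4, -0.3]
gripper_width: -0.001
t 16.85 pos [0.5668 0.0631 0.095 ] bal [0.0508 0.0006] F [ 0.6 -3.4 -0.3] grip -0.001
turn [0.0023 0.     0.0009]
```

The stop is felt at TCP x of about 49.5 mm: progress slowed and the force rose to 3.5 N. I'll press on towards the hard end, another 4 mm.

```bash
python3 -m creep '[[[0,0,0,-0.001,0,0,0],[0,0,0,-0.001,0,0,0]]]' 40;  python3 - <<'E'
from h import *
togo()
E
```

```text
t: 17.02
eef_pos: [0.5665, 0.0646, 0.0951]
tool_rot: [0.001, 0.769, -0.639, -0.0]
contact_force: [0.8, -3.4, -0.2]
gripper_width: 0.001
t 17.02 pos [0.5665 0.0646 0.0951] bal [0.0523 0.0007] F [ 0.8 -3.4 -0.2] grip 0.001
turn [ 0.0021 -0.0008  0.0001]
```

```bash
python3 -m creep '[[[0,0,0,-0.001,0,0,0],[0,0,0,-0.001,0,0,0]]]' 40;  python3 - <<'E'
from h import *
togo()
E
```

```text
t: 17.18
eef_pos: [0.5661, 0.0664, 0.0951]
tool_rot: [0.001, 0.769, -0.64, -0.0]
contact_force: [0.7, -5.6, 0.0]
gripper_width: 0.0
t 17.18 pos [0.5661 0.0664 0.0951] bal [0.0542 0.0007] F [ 0.7 -5.6  0. ] grip 0.0
turn [ 0.0021 -0.0011 -0.0002]
```

```bash
python3 -m creep '[[[0,0,0,-0.001,0,0,0],[0,0,0,-0.001,0,0,0]]]' 40;  python3 - <<'E'
from h import *
togo()
E
```

```text
t: 17.35
eef_pos: [0.566, 0.0667, 0.0953]
tool_rot: [0.002, 0.768, -0.64, 0.001]
contact_force: [0.1, -6.6, -0.3]
gripper_width: -0.004
t 17.35 pos [0.566  0.0667 0.0953] bal [0.0544 0.0008] F [ 0.1 -6.6 -0.3] grip -0.004
turn [ 0.0013 -0.0039 -0.0014]
```

```bash
python3 -m creep '[[[0,-0.002,0,-0.001,0,0,0],[0,0,0,-0.001,0,0,0]]]' 40;  python3 - <<'E'
from h import *
togo()
E
```

```text
t: 17.52
eef_pos: [0.566, 0.0667, 0.0955]
tool_rot: [0.002, 0.768, -0.641, 0.002]
contact_force: [1.3, -5.4, -1.0]
gripper_width: 0.001
t 17.52 pos [0.566  0.0667 0.0955] bal [0.0545 0.0008] F [ 1.3 -5.4 -1. ] grip 0.001
turn [ 0.0004 -0.0048 -0.003 ]
```

```bash
python3 -m creep '[[[0,-0.002,0,-0.0013,0,0,0],[0,0,0,-0.0013,0,0,0]]]' 40;  python3 - <<'E'
from h import *
togo()
E
```

```text
t: 17.68
eef_pos: [0.5659, 0.0669, 0.0957]
tool_rot: [0.002, 0.767, -0.641, 0.003]
contact_force: [1.4, -6.2, 0.3]
gripper_width: -0.002
t 17.68 pos [0.5659 0.0669 0.0957] bal [0.0547 0.0009] F [ 1.4 -6.2  0.3] grip -0.002
turn [-0.0005 -0.0062 -0.005 ]
```

```bash
python3 -m creep '[[[0,-0.004,-0.003,-0.002,0,0,0],[0,0,0,-0.002,0,0,0]]]' 40;  python3 - <<'E'
from h import *
togo()
E
```

```text
t: 17.85
eef_pos: [0.5658, 0.0671, 0.0961]
tool_rot: [0.002, 0.767, -0.641, 0.004]
contact_force: [0.7, -8.1, 0.4]
gripper_width: -0.002
t 17.85 pos [0.5658 0.0671 0.0961] bal [0.0549 0.0009] F [ 0.7 -8.1  0.4] grip -0.002
turn [-0.0022 -0.0074 -0.005 ]
```

```bash
python3 -m creep '[[[0,-0.006,-0.004,-0.003,0,0,0],[0,0,0,-0.003,0,0,0]]]' 40;  python3 - <<'E'
from h import *
togo()
E
```

```text
t: 18.02
eef_pos: [0.5657, 0.0674, 0.0967]
tool_rot: [0.001, 0.767, -0.642, 0.005]
contact_force: [2.2, -10.7, 0.0]
gripper_width: 0.001
t 18.02 pos [0.5657 0.0674 0.0967] bal [0.0552 0.0009] F [  2.2 -10.7   0. ] grip 0.001
turn [-0.0046 -0.009  -0.0055]
```

The force climbs to 11 N without any motion, so it is at the hard end. I'll relieve it by about 1 mm and leave straight up.

```bash
python3 -m creep '[[[0,0,0,0.001,0,0,0],[0,0,0,0,0,-0.003,0],[0,0,0,0,0,-0.008,0],[0,0,0,0,0,-0.015,0],[0,0,0,0,0,-0.02,0],[0,0,0,0,0,-0.02,0],[0,0,0,0,0,-0.02,0],[0,0,0,0,0,-0.02,0],[0,0,0,0,0,-0.02,0],[0,0,0,0,0,0,0]]]' 40;  python3 - <<'E'
from h import *
togo()
c=cam("scene"); cv2.imwrite("pics/scene8.png",cv2.resize(c["color"][130:290,330:530,::-1],None,fx=3.7,fy=3.7))
c=cam("top"); cv2.imwrite("pics/top8.png",cv2.resize(c["color"][120:240,120:330,::-1],None,fx=3.7,fy=3.7))
E
```

```text
t: 18.85
eef_pos: [0.5627, 0.0776, 0.2303]
tool_rot: [-0.0, 0.77, -0.638, -0.003]
contact_force: [0.2, 0.0, -0.0]
gripper_width: -0.002
t 18.85 pos [0.5627 0.0776 0.2303] bal [0.0658 0.002 ] F [ 0.2  0.  -0. ] grip -0.002
turn [0.003  0.0047 0.0044]
```

View pics/scene8.png

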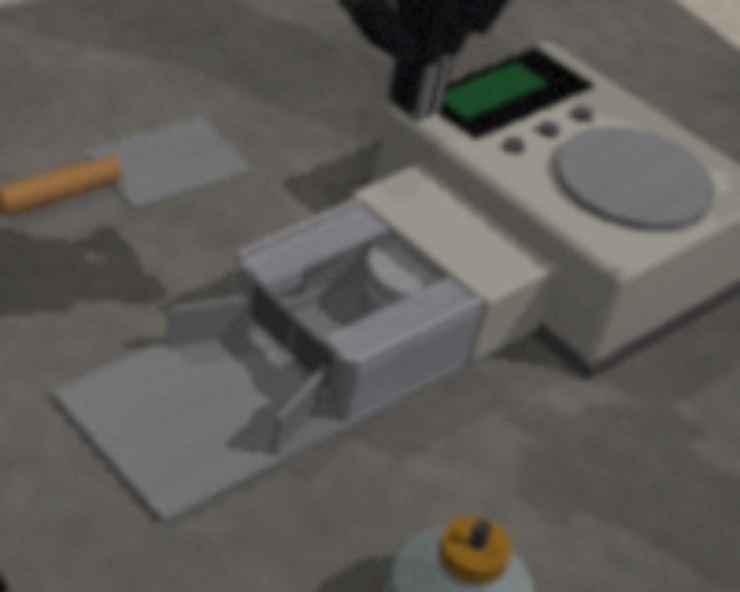

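View pics/top8.png

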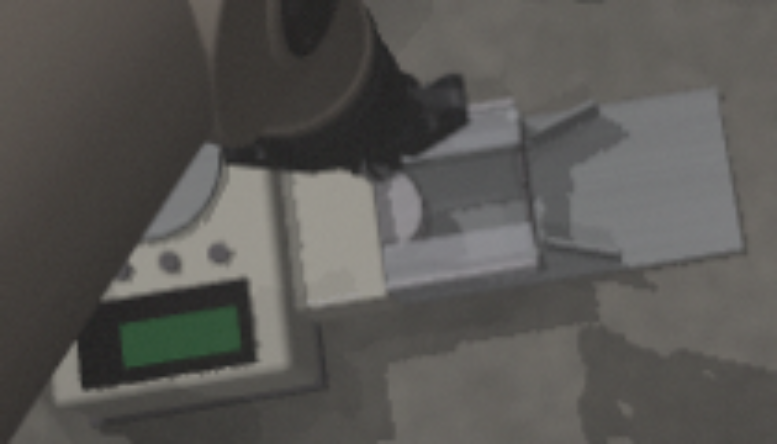

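Run:
```python
from h import *
c=cam("top")
print(w2b(plane(c,(120+423/3.7-.4,120+210/3.7-.4),.040)[0,:2]))
s=cam("scene"); P=cloud(s)
a=cv2.imread("pics/scene0.png")[170:250,385:475]; b=s["color"][170:250,385:475,::-1]
cv2.imwrite("pics/flaps.png",np.hstack([cv2.resize(x,None,fx=4.2,fy=4.2,interpolation=cv2.INTER_CUBIC) for x in(a,b)]))
# heights on the tin lid in scene
m=((P[:,:,2]>.03)&(P[:,:,2]<.048)); Q=P[m]; bq=(Q[:,:2]-BO)@BR; k=(bq[:,0]>.05)&(bq[:,0]<.09)&(abs(bq[:,1])<.022)
z=Q[k][:,2]; print(k.sum(),np.percentile(z,[10,50,90]).round(4)); print("x,y min/max",bq[k].min(0),bq[k].max(0))
# flap points
m=((P[:,:,2]>.015)&(P[:,:,2]<.045)); Q=P[m]; bq=(Q[:,:2]-BO)@BR; k=(bq[:,0]>-.01)&(bq[:,0]<.035)&(abs(bq[:,1])<.03); print("flap x pct",k.sum(),np.percentile(bq[k][:,0],[5,50,95]))
```

```text
[0.06513695 0.00283793]
164 [0.0347 0.0416 0.0431]
x,y min/max [ 0.06517253 -0.01930618] [0.08989436 0.0207992 ]
flap x pct 212 [-0.00057096  0.00105592  0.00329907]
```

View pics/flaps.png

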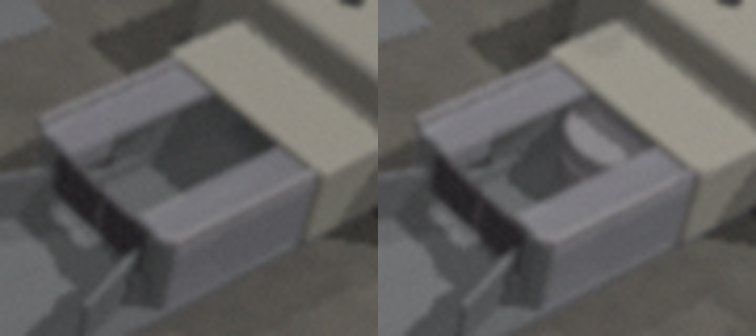

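The left half shows the start and the right half shows now. Both flaps look the same as at the start, with the flap plane at x of about 1 mm, and the tin's lid is flat in the tunnel (right half, 595,140). The robot is clear and the force reads 0, so I'll hand in.

Run:
```python
from station import *
print(hand_in())
```

```text
the job is handed in; nothing more can be done
None
```

I took the silver tin from the tray, set it upright on the loading plate and pushed it with shut fingers through the flaps onto the hidden stop. I then left straight up through the slot and handed the job in at about 19 s of the 61 s allowed. `hand_in` gave no verdict.

- **Set-down:** the force read 12 N on contact with the plate.
- **Stop plate:** I felt it when the TCP was at about x = 49.5 mm. It moved about 4.5–5 mm, including some give in the arm, and then stalled while the force rose to about 11 N. I took that as the hard end. The stop plate itself cannot be seen.
- **Last pictures:** both flaps look the same as at the start. The lid of the tin is level (about 42 mm high).
- **Disagreement:** the tin's centre came out at about x = 93 mm from the cameras and about 96 mm from the finger position. Both are inside 58 to 105 mm. The 3 mm gap fits the calibration error and my estimate of the finger depth.
- **Not measured again at the end:** where the other things stand. None showed as disturbed in the pictures I took along the way.

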